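# Tap an aluminium block down onto its parallels in the bench vise

### The arm

A 6-joint arm with a two-finger parallel gripper is mounted at the origin on the work surface. World frame = base frame: x ahead of the robot, y to its left, z up, the work surface at z = 0. Lengths are in m, angles in rad, forces in N, time in s.
With the tool pointing down it reaches from about 0.375 to 0.825 m from the base axis. Payload 5.5 kg.
Tool frame: the origin (TCP) lies midway between the tips of the shut fingers; the grasp point (between the pads) lies 19 mm behind it (grip_point_offset is the distance from the TCP to the grasp point, in m); z points along the fingers, y is the line along which they close (so a half turn about z gives the same grasp; the last joint's range is limited). The gripper opens to 85 mm and grips with 20 to 120 N. Pads are 22 mm wide; open, the fingers measure 114 mm over their backs; the gripper's body (76 mm by 85 mm) begins 54 mm behind the grasp point. The pads swing forward as they close: fully open they stand 13 mm farther back than shut.
Start: joints at [-1.159, 0.314, -0.047, 1.21, 0, 1.571], TCP at [0.24, -0.55, 0.196] pointing down, gripper open.
Joint ranges: [-2.67, 2.67], [-0.69, 1.73], [-1.03, 1.25], [-2.08, 2.16], [-1.42, 1.45], [-3.14, 3.14]. Speed limits (rad/s): [2.39, 2.39, 3.01, 3.14, 3.14, 3.14].

### API

Orientations are given as a rotation vector (axis times angle).
In Python, from plant import sense, capture, camera_model, hand_in, grip_point_offset gives the robot as it stands. The module is installed in compiled form; this text tells all that it offers.
- The arm moves only by the tool servo_tool, never from a script. Its argument "deltas" is a list of rows, each a list of 5 numbers: the shift along the tool's x, y, z in cm, then the turn about the tool's z in degrees, then the finger opening in cm, from 0 to 8.54. In form: [[tx, ty, tz, turn, gripper], ...]. A call has 1 to 8 rows; each row is the pose to reach, as a shift and turn from the pose commanded when the call began, along the tool's axes at that moment; what a row does not reach only later rows make up. A row lasts 1/12 s, in which the tool goes at most 41.7 mm and 7.16 degrees, less where a joint would pass 70% of its speed; a pose out of reach is approached as far as the arm can. A call with a gripper value outside its range is refused whole. The fingers move at their own pace and stop on an object; "force" is the grip in N (left out, the last holds). Time passes only in rows, so rows that repeat a pose let the fingers close. It gives the time, the measured TCP pose, the force, the opening and the grip force at its end, in the units of the state.
- sense(): the state, without advancing time (a new reading comes with each control period).
- capture(name): name is "side" or "top"; returns (picture, depth): 420x560x3 uint8, red, green, blue; 420x560 float32, m along the optical axis (not along the pixel's ray), 0 where there is no reading.
- camera_model(name): a dict with "intrinsics" (3x3 intrinsics, pixels), "k1" (the pictures are not rectified: a ray, as slopes to the right and down, at radius r is drawn at 1 + k1 r^2 times it, then the intrinsics apply), "pose" (4x4, takes a point from camera to world coordinates). Camera axes: x right, y down, z forward; pixel columns grow to the right and rows downward; lengths in m; the calibration is good to about 2 mm. A picture is of the moment at which its call begins. camera_model takes no time and is no camera call.
- hand_in(): hands the job in; it is judged then, once.
The state is a dict: "clock": time; "joint_pos": joint angles; "qvel": joint speeds; "effort": joint torques, N m; "eef_pos": TCP position; "eef_rot": TCP orientation; "wrist_force": force on the tool from outside, world axes, zero at the start; "ft_torque": the same for the moment, N m; "gripper_width": finger opening in m; "gripper_force": force on a finger pad.
Only numpy, scipy, OpenCV 4.12 (cv2) and the standard library are available. Lean on these libraries where they do the work, as an engineer would, in place of code of your own. Each camera call takes 0.05 s, during which the arm holds its last target. There are 200 camera calls.

### The job

In the radio room's desk vise an aluminium block is nipped a little high and crooked, and the two steel parallels under it stick out too far, one at each end. Push each parallel in under the block until it sticks out equally at both ends, then take the upright mallet and drive the block down with it, never with the gripper itself, until it sits level and tight on both parallels so that they no longer slide. Stand the mallet back upright on its rubber mat and leave everything else on the desk as it was.

Things in the scene. Friction and masses are not known exactly. Their poses are not given: they have to be found in the camera images.
- vise: Dark steel vise fixed to the desk. Origin: underside, below the slot's middle. y runs along jaws and slot, x across; screw and bar reach 140 mm to -x, 63 mm high. Bed 170 (x) by 180 (y), top 35 mm over the desk, open beyond the jaws' ends; its middle strip gives 1 mm under load. Jaws: 110 long (y), |x| from 25 to 57, to 75 mm over the desk; slot 50 wide. Low lugs out to |y| = 109.
- work: Plain aluminium block 50 (x) by 120 (y) by 30 mm high, gripped between the jaws, its ends 5 mm beyond the jaws. Origin: centre of its underside; its axes are those of the vise apart from the tilt. When seated its underside is 61 mm and its top 91 mm above the desk. It can only move down/up in the jaws and rock end to end.
- work_drop (a joint): How far down the block is in the jaws, m, at its middle: 0.016 = seated on the parallels; starts at 0.003 to 0.007, so 9 to 13 mm too high. Held by jaw friction: about 7 to 8 N pressed straight down moves it, and it stays where it is left.
- work_end_left (a point): Middle of the upper edge of the block's end towards the vise's +y, 60 mm from its middle. Pressed near an end, the block slides down bodily until its low end meets the parallels; then the high end comes down at about 8 to 10 N pressed 40 mm from the middle (15 N in the middle). Some 15 to 20 N near each end seats it firmly: it stops and stays pinched on the parallels.
- work_end_right (a point): The same point at the vise's -y end. The end with the higher point is the high end (up to 10 mm higher at the start, either way).
- parallel_a: Loose steel bar (parallel) 10 wide (x) by 150 long (y) by 26 mm high, 0.3 kg, on the vise bed in the slot, next to one jaw; origin: centre of its underside. Starts 45 to 65 mm too far towards one end. Home: its middle at the vise's middle along y within 8 mm, sticking out 20 mm from the jaws (15 from the block) at each end. It slides easily until the block is driven down.
- parallel_b: The other parallel, identical, next to the other jaw, starting pushed out to the opposite end.
- mallet: Upright hand mallet, 120 mm tall, 0.35 kg: a white nylon head 46 mm in diameter and 40 mm high at the bottom with a flat face, and above it an upright round wooden handle 28 mm in diameter from 52 to 112 mm height. Origin: centre of the bottom face; z up the handle. Stands on the mat; lift it by the handle and strike or press with the bottom face.
- mat: Square black rubber mat, 130 by 130 by 4 mm, fixed to the desk, left or right of the vise. Origin: centre of its underside.
- dish: Bystander: copper dish 112 mm across, 22 mm high, on the side of the vise without the mat; origin under its centre.
- screwdriver: Bystander: black-handled screwdriver lying on the desk.
- headphones: Bystander: black headphones lying beyond the vise; origin between the two ear cups (34 mm high, 150 mm apart along y).
- battery: Bystander: upright cylinder cell, 34 mm in diameter, 61 mm high.
- offcut: Bystander: aluminium offcut 50 by 70 by 30 mm lying on the desk.
- mug: Bystander: white mug 80 mm in diameter, 85 mm high.
Not all that is in view belongs to the job. Of the things like the mallet, leave any that is green; of the rest the larger one is meant.

How it is judged:
By the outcome, as a careful person would: the job done as asked, in the order asked, and still so for the second after the job is handed in, with the robot touching nothing.
It also fails if it takes over 70 s, if anything falls off the work surface, if the arm or the gripper's body presses on something with over 40 N, if the wrist force passes 120 N, or if a joint passes its speed limit or range.

## Working session

There is one attempt and no reset: what is moved stays moved. The work goes in short steps, Python scripts to look and compute and a tool call to move; the robot and the scene stay as the last step left them, time stands still between calls to the robot, and variables do not carry over. Pictures are saved under pics/ and viewed, at most 10 in all, crops included, and the job is handed in when it is done.

Besides the shell and the picture viewer there is one more tool, called after ">>>" as name([rows], argument=value, ...), one row to a line, values as JSON. servo_tool: Moves the arm, as the interface text tells. Its arguments: {"type":"object","properties":{"deltas":{"type":"array"},"force":{"type":"number"}},"required":["deltas"]}

```bash
mkdir -p pics; cat > h.py <<'E'
import numpy as np, cv2
from plant import *
def grab(n):
    im,d=capture(n); np.savez(f'{n}.npz',im=im,d=d); return im,d
def load(n):
    f=np.load(f'{n}.npz'); return f['im'],f['d']
def rays(n,px):
    c=camera_model(n); K=np.array(c['intrinsics'],float)
    p=cv2.undistortPoints(np.array(px,float).reshape(-1,1,2),K,np.array([c['k1'],0,0,0,0.]))[:,0]
    return np.c_[p,np.ones(len(p))],np.array(c['pose'])
def plane(n,px,z):
    r,T=rays(n,px); w=r@T[:3,:3].T; o=T[:3,3]
    return o+w*((z-o[2])/w[:,2])[:,None]
def cloud(n,d):
    v,u=np.mgrid[:d.shape[0],:d.shape[1]]
    r,T=rays(n,np.c_[u.ravel(),v.ravel()])
    P=(r*d.ravel()[:,None])@T[:3,:3].T+T[:3,3]
    P[d.ravel()==0]=np.nan
    return P.reshape(*d.shape,3)
E
python3 - <<'E'
from h import *
for n in('top','side'):
    im,d=grab(n); cv2.imwrite(f'pics/{n}0.png',im[:,:,::-1]); c=camera_model(n); print(n,c['pose'],c['intrinsics'],c['k1'],(d>0).mean())
s=sense();print(s['eef_pos'],s['eef_rot'],s['clock'],grip_point_offset)
E
```

```text
top [[-1.91143962e-02 -9.85561732e-01  1.68234102e-01  3.82194062e-01]
 [-9.99533655e-01  1.48287023e-02 -2.66942361e-02  5.12839021e-04]
 [ 2.38141241e-02 -1.68665891e-01 -9.85385561e-01  1.01694481e+00]
 [ 0.00000000e+00  0.00000000e+00  0.00000000e+00  1.00000000e+00]] [[398.00701636   0.         280.01395288]
 [  0.         398.00701636 215.28741595]
 [  0.           0.           1.        ]] -0.017624444439614174 0.996062925170068
side [[ 0.87100571 -0.25950178  0.41714251 -0.06988476]
 [-0.49103275 -0.4333148   0.75572821 -1.12327932]
 [-0.01535879 -0.86307422 -0.50484354  0.82140022]
 [ 0.          0.          0.          1.        ]] [[497.6292693    0.         278.05177029]
 [  0.         497.6292693  212.13359645]
 [  0.           0.           1.        ]] 0.009319161874224989 0.9961394557823129
[ 0.23993382 -0.54931687  0.19541678] [-3.07375332e+00 -6.42019064e-01  5.08006031e-04] 0.1 0.0187
```

View pics/top0.png

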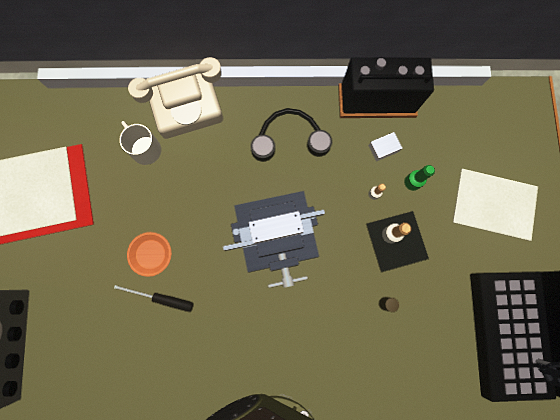

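View pics/side0.png

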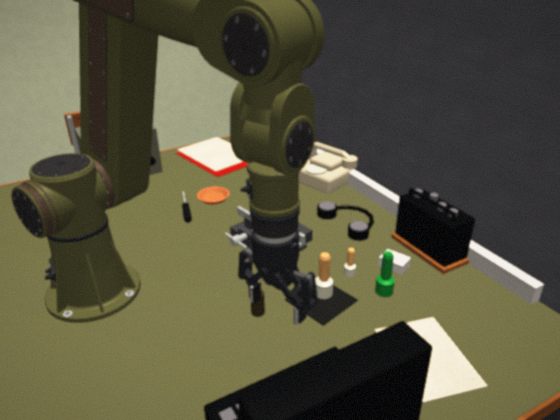

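The top view shows the vise and block at (277,230), with bars out at (232,246) and (318,214). Three things are like the mallet: white/wood on the mat at (397,232), a small white/wood one at (377,190) and a green one at (421,177). Green is excluded and the larger of the other two, on the mat, fits. I'll confirm it in a crop.

```bash
python3 - <<'E'
from h import *
im,d=load('top')
c=im[150:300,210:440]; cv2.imwrite('pics/crop1.png',cv2.resize(c[:,:,::-1],None,fx=3.4,fy=3.4,interpolation=cv2.INTER_CUBIC))
P=cloud('top',d)
# heights along features
for (u,v) in [(250,236),(302,222),(277,229),(228,247),(322,212),(240,243),(310,216),(404,229),(392,236),(285,275),(252,262),(345,330)]:
    print((u,v),P[v,u].round(4),im[v,u])
E
```

```text
(250, 236) [0.499  0.0493 0.034 ] [184 195 209]
(302, 222) [ 0.5326 -0.0811  0.0312] [184 194 210]
(277, 229) [ 0.5064 -0.0167  0.1012] [235 237 245]
(228, 247) [0.4701 0.1008 0.0616] [194 205 219]
(322, 212) [ 0.552  -0.1283  0.0613] [199 211 226]
(240, 243) [0.4798 0.0725 0.0561] [203 217 235]
(310, 216) [ 0.5431 -0.0989  0.0577] [162 166 168]
(404, 229) [ 0.4984 -0.3058  0.1256] [237 201 132]
(392, 236) [ 0.492  -0.3023  0.0447] [255 253 244]
(285, 275) [ 0.4012 -0.0346  0.0581] [198 201 195]
(252, 262) [0.4348 0.0449 0.0336] [73 74 83]
(345, 330) [ 0.2639 -0.1835 -0.0025] [121 118  75]
```

View pics/crop1.png

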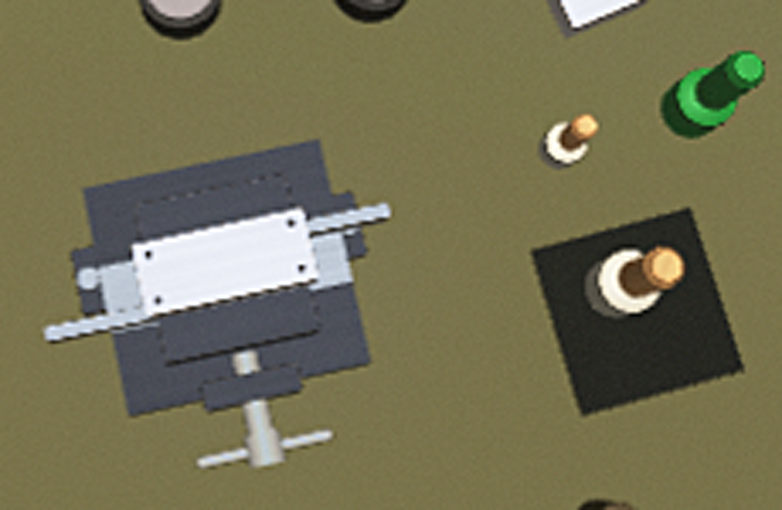

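Confirmed: the mallet on the mat at crop (630,283) has a much larger head and handle than the other white one at (566,143). Now I'll measure everything.

```bash
cat > meas.py <<'E'
from h import *
def measure(im,d,pr=True):
    P=cloud('top',d); n=np.isfinite(P).all(2)
    reg=np.zeros(d.shape,bool); reg[185:275,220:330]=1
    m=reg&n&(im.min(2)>205)&(P[...,2]>.08)
    m=(cv2.morphologyEx(m.astype(np.uint8),cv2.MORPH_OPEN,np.ones((3,3)))) 
    l,lab,st,_=cv2.connectedComponentsWithStats(m); k=1+st[1:,4].argmax(); m=lab==k
    q=P[m]; A=np.c_[q[:,:2],np.ones(len(q))]
    co=np.linalg.lstsq(A,q[:,2],rcond=None)[0]; 
    c=cv2.findContours(m.astype(np.uint8),0,1)[0][0][:,0].astype(float)
    r,T=rays('top',c); w=r@T[:3,:3].T; o=T[:3,3]
    t=(co[0]*o[0]+co[1]*o[1]+co[2]-o[2])/(w[:,2]-co[0]*w[:,0]-co[1]*w[:,1])
    X=o+w*t[:,None]
    (cx,cy),(a,b),ang=cv2.minAreaRect((X[:,:2]*1000).astype(np.float32))
    return P,m,co,(cx,cy,a,b,ang),X
if __name__=='__main__':
    im,d=load('top'); P,m,co,R,X=measure(im,d); print(R,co)
    bx=cv2.boxPoints((R[:2],R[2:4],R[4])); e=max([bx[1]-bx[0],bx[2]-bx[1]],key=np.linalg.norm); e/=np.linalg.norm(e)
    ey=e*np.sign(e[1]); ex=np.array([ey[1],-ey[0]]); C=np.array(R[:2])/1000
    z=lambda p:co[:2]@p+co[2]
    print('yaw deg',np.degrees(np.arctan2(-ey[0],ey[1])),'C',C,'z mid,L,R',z(C),z(C+.06*ey),z(C-.06*ey))
    Q=(P-np.r_[C,0]); vx=Q[...,:2]@ex; vy=Q[...,:2]@ey; z3=P[...,2]
    b=(z3>.053)&(z3<.07)&(abs(vx)<.03)&(abs(vy)>.062)&(abs(vy)<.16)
    for s in(1,-1):
        k=b&(vy*s>0); print('bar side',s,k.sum(),'x',np.median(vx[k]),'y ext',(vy[k]*s).min(),(vy[k]*s).max(),'z',np.median(z3[k]))
    j=(abs(vx)>.03)&(abs(vx)<.055)&(abs(z3-.075)<.006); print('jaw',vx[j&(vx>0)].min(),vx[j].max(),vx[j].min(),vy[j].min(),vy[j].max(),np.median(z3[j]))
    bed=(z3>.03)&(z3<.04)&(abs(vx)<.1)&(abs(vy)<.12); print('bed',[np.percentile(a[bed],[.5,99.5]) for a in(vx,vy)])
    # mallet
    g=np.zeros(d.shape,bool); g[210:255,375:420]=1
    h=g&(z3>.1); hd=g&(z3>.035)&(z3<.06)&(im.min(2)>150); print('handle top',P[h].mean(0),np.ptp(P[h],0),P[h][:,2].max(),'head',P[hd].min(0),P[hd].max(0),hd.sum())
    p=np.argwhere(h)[:,::-1]; (u,v),rr=cv2.minEnclosingCircle(p.astype(np.float32)); print('handle top circle',u,v,rr,plane('top',[[u,v]],.124))
    mm=(im.max(2)<60); mm[:205]=0;mm[275:]=0;mm[:,:360]=0;mm[:,435:]=0
    cc=max(cv2.findContours(mm.astype(np.uint8),0,1)[0],key=cv2.contourArea)[:,0]
    print('mat',cv2.minAreaRect((plane('top',cc,.004)[:,:2]*1000).astype(np.float32)))
    from scipy.spatial.transform import Rotation as Ro
    print(Ro.from_rotvec(sense()['eef_rot']).as_matrix().round(3))
    k=(z3>.01)&(P[...,0]>.3)&(abs(P[...,1])<.45)
    l,lab,st,ce=cv2.connectedComponentsWithStats(k.astype(np.uint8))
    for i in range(1,l):
        if st[i,4]>25: q=P[lab==i]; print(st[i,:4],q.min(0).round(3),q.max(0).round(3))
E
python3 meas.py
```

```text
(512.0128784179688, -14.32608413696289, 48.7684211730957, 119.24466705322266, 11.34448528289795) [ 0.00781617 -0.04828901  0.09794387]
yaw deg 11.344477 C [ 0.51201288 -0.01432608] z mid,L,R 0.10263763752900366 0.09970465453542425 0.10557062052258306
bar side 1 131 x -0.01879789997441813 y ext 0.06214958068749298 0.13288490723950547 z 0.059920240707739936
bar side -1 110 x 0.01707704474837824 y ext 0.06574451014791496 0.1262738342330234 z 0.05961707883912981
jaw 0.03012041671980266 0.054925725609900916 -0.05495808843310024 -0.38459631930005483 0.6390043448791654 0.0741198883529871
bed [array([-0.08501   ,  0.08408577]), array([-0.09134436,  0.08791802])]
handle top [ 0.49964947 -0.30704693  0.11800995] [0.02639243 0.02692759 0.02469847] 0.1256228298088764 head [ 0.47925959 -0.32982151  0.03931551] [ 0.52239932 -0.28750439  0.05968486] 131
handle top circle 403.5 229.0 6.800835609436035 [[ 0.49862581 -0.30521258  0.124     ]]
mat ((484.2121276855469, -326.9146728515625), (127.94760131835938, 129.31875610351562), 13.960773468017578)
[[ 0.916  0.4   -0.001]
 [ 0.4   -0.916  0.001]
 [-0.    -0.002 -1.   ]]
[ 95  57 342  82] [ 0.764 -0.45   0.01 ] [0.95  0.45  0.174]
[251 108  81  53] [ 0.701 -0.164  0.01 ] [0.847 0.046 0.038]
[119 121  42  43] [0.696 0.284 0.01 ] [0.795 0.37  0.088]
[369 132  33  29] [ 0.698 -0.347  0.01 ] [ 0.771 -0.266  0.034]
[405 165  30  25] [ 0.617 -0.402  0.01 ] [ 0.662 -0.356  0.121]
[369 184  16  15] [ 0.594 -0.287  0.011] [ 0.625 -0.258  0.083]
[223 191 102  97] [ 0.373 -0.135  0.01 ] [0.612 0.113 0.111]
[382 223  29  21] [ 0.478 -0.33   0.01 ] [ 0.522 -0.287  0.126]
[127 232  45  45] [0.405 0.246 0.01 ] [0.515 0.357 0.025]
[114 286  80  26] [0.319 0.191 0.01 ] [0.383 0.387 0.03 ]
[379 297  20  16] [ 0.31  -0.303  0.01 ] [ 0.343 -0.269  0.065]
```

```bash
cat > go.py <<'E'
import sys,numpy as np
from plant import sense
from scipy.spatial.transform import Rotation as Ro
C=np.array([.5120,-.0143]); a=np.radians(11.34); ex=np.array([np.cos(a),np.sin(a)]); ey=np.array([-ex[1],ex[0]])
s=sense(); p=np.array(s['eef_pos']); R=Ro.from_rotvec(s['eef_rot']).as_matrix()
print('vise pos',[(1000*((p[:2]-C)@e)).round(1) for e in(ex,ey)],'world',p.round(4),'toolx hd',np.degrees(np.arctan2(R[1,0],R[0,0])).round(2),'t',s['clock'],'F',np.round(s['wrist_force'],1),'w',round(s['gripper_width'],4),'j6',round(s['joint_pos'][5],2))
v=sys.argv[1:]
if v:
    k,v=v[0],np.array(v[1:],float)
    for t in v.reshape(-1,3)/1000:
        w=np.r_[C+t[0]*ex+t[1]*ey,t[2]] if k=='v' else t
        print('delta cm',(R.T@(w-p)*100).round(2))
E
python3 go.py v 18 -165 195 18 -165 45
```

```text
vise pos [np.float64(-372.0), np.float64(-471.1)] world [ 0.2399 -0.5493  0.1954] toolx hd 23.6 t 0.1 F [ 0.6 -0.1 -0.4] w 0.0857 j6 1.57
delta cm [ 44.6  -21.63   0.07]
delta cm [ 44.6  -21.61  15.07]
```

>>> servo_tool([
  [3.5, -1.7, 0, -7, 0],
  [7, -3.4, 0, -14, 0],
  [10.5, -5.1, 0, -21, 0],
  [14, -6.8, 0, -28, 0],
  [17.5, -8.5, 0, -35, 0],
  [21, -10.2, 0, -42, 0],
  [24.5, -11.9, 0, -49, 0],
  [28, -13.6, 0, -56, 0],
], force=40)

```text
clock: 0.77
eef_pos: [0.443, -0.3114, 0.1959]
eef_rot: [-2.407, -2.018, 0.0]
wrist_force: [1.0, -0.5, 1.0]
gripper_width: -0.0001
gripper_force: 0.0
```

```bash
python3 go.py v 18 -165 195 18 -165 45
```

```text
vise pos [np.float64(-126.1), np.float64(-277.7)] world [ 0.443  -0.3114  0.1959] toolx hd 79.93 t 0.7667 F [ 1.  -0.5  1. ] w -0.0001 j6 1.13
delta cm [15.75  9.3   0.09]
delta cm [15.75  9.31 15.09]
```

>>> servo_tool([
  [4, 2.4, 0, -7, 0],
  [8, 4.8, 0, -14, 0],
  [12, 7.2, 0, -21, 0],
  [15.7, 9.3, 0, -21.7, 0],
  [15.7, 9.3, 4, -21.7, 0],
  [15.7, 9.3, 8, -21.7, 0],
  [15.7, 9.3, 12, -21.7, 0],
  [15.7, 9.3, 12, -21.7, 0],
])

```text
clock: 1.43
eef_pos: [0.5558, -0.1728, 0.068]
eef_rot: [-1.982, -2.421, 0.008]
wrist_force: [-2.4, -0.3, -0.9]
gripper_width: 0.0005
gripper_force: 0.0
```

```bash
python3 go.py v 18 -165 46 18 -86 46
```

```text
vise pos [np.float64(11.8), np.float64(-164.0)] world [ 0.5558 -0.1728  0.068 ] toolx hd 101.37 t 1.4333 F [-2.4 -0.3 -0.9] w 0.0005 j6 1.07
delta cm [-0.12  0.64  2.19]
delta cm [7.78 0.65 2.24]
```

>>> servo_tool([
  [0, 0, 0, 0, 0],
  [0, 0, 0, 0, 0],
  [0, 0, 0, 0, 0],
])

```text
clock: 1.68
eef_pos: [0.5643, -0.1766, 0.0792]
eef_rot: [1.99, 2.425, 0.003]
wrist_force: [0.9, 0.9, -0.5]
gripper_width: -0.0001
gripper_force: 0.0
```

```bash
python3 go.py v 18 -165 46 18 -86 46
```

```text
vise pos [np.float64(19.3), np.float64(-169.4)] world [ 0.5643 -0.1766  0.0792] toolx hd 101.26 t 1.6833 F [ 0.9  0.9 -0.5] w -0.0001 j6 1.07
delta cm [ 0.44 -0.15  3.32]
delta cm [ 8.34 -0.16  3.31]
```

>>> servo_tool([
  [0, 0, 1.2, 0, 0],
  [0, 0, 2.4, 0, 0],
  [0, 0, 3.0, 0, 0],
  [0, 0, 3.1, 0, 0],
  [0.3, -0.1, 3.1, 0, 0],
  [0.8, -0.1, 3.1, 0, 0],
  [1.2, -0.1, 3.1, 0, 0],
  [1.2, -0.1, 3.1, 0, 0],
])

```text
clock: 2.35
eef_pos: [0.559, -0.1631, 0.0459]
eef_rot: [1.991, 2.43, 0.001]
wrist_force: [0.1, -0.1, 0.4]
gripper_width: -0.0001
gripper_force: 0.0
```

```bash
python3 go.py v 18 -86 46
```

```text
vise pos [np.float64(16.8), np.float64(-155.2)] world [ 0.559  -0.1631  0.0459] toolx hd 101.34 t 2.35 F [ 0.1 -0.1  0.4] w -0.0001 j6 1.09
delta cm [ 6.92  0.12 -0.01]
```

>>> servo_tool([
  [0.8, 0.1, 0, 0, 0],
  [1.6, 0.1, 0, 0, 0],
  [2.2, 0.1, 0, 0, 0],
  [2.8, 0.1, 0, 0, 0],
  [3.4, 0.1, 0, 0, 0],
  [4, 0.1, 0, 0, 0],
  [4.4, 0.1, 0, 0, 0],
  [4.4, 0.1, 0, 0, 0],
])

```text
clock: 3.02
eef_pos: [0.5509, -0.1197, 0.0452]
eef_rot: [-1.991, -2.43, -0.0]
wrist_force: [0.3, 0.1, -0.5]
gripper_width: -0.0002
gripper_force: 0.0
```

```bash
python3 go.py v 18 -86 46
```

```text
vise pos [np.float64(17.4), np.float64(-111.0)] world [ 0.5509 -0.1197  0.0452] toolx hd 101.35 t 3.0167 F [ 0.3  0.1 -0.5] w -0.0002 j6 1.16
delta cm [ 2.5   0.06 -0.08]
```

>>> servo_tool([
  [0.5, 0, -0.1, 0, 0],
  [1, 0, -0.1, 0, 0],
  [1.4, 0, -0.1, 0, 0],
  [1.8, 0, -0.1, 0, 0],
  [2.1, 0, -0.1, 0, 0],
  [2.3, 0, -0.1, 0, 0],
  [2.3, 0, -0.1, 0, 0],
])

```text
clock: 3.6
eef_pos: [0.5465, -0.0976, 0.0462]
eef_rot: [-1.992, -2.43, 0.0]
wrist_force: [-0.8, -0.3, 0.0]
gripper_width: 0.0001
gripper_force: 0.0
```

```bash
python3 - <<'E'
from h import *
im,d=grab('top'); c=im[170:290,210:350]; cv2.imwrite('pics/c2.png',cv2.resize(c[:,:,::-1],None,fx=5,fy=5,interpolation=cv2.INTER_CUBIC))
E
python3 go.py v 18 -86 46
```

```text
vise pos [np.float64(17.5), np.float64(-88.8)] world [ 0.5466 -0.0979  0.0462] toolx hd 101.31 t 3.65 F [0.2 0.9 0.6] w -0.0002 j6 1.2
delta cm [0.28 0.05 0.02]
```

View pics/c2.png

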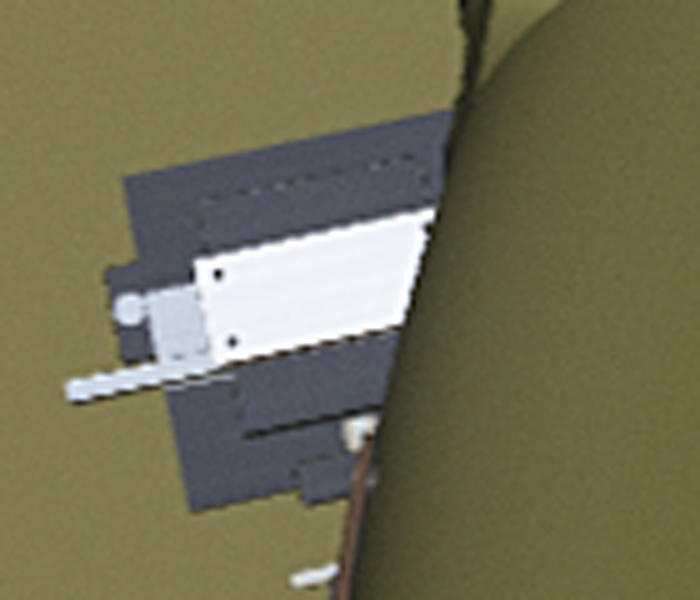

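```bash
cat > bars.py <<'E'
from h import *
from go import C,ex,ey
im,d=load('top'); P=cloud('top',d); Q=P-np.r_[C,0]; vx=Q[...,:2]@ex; vy=Q[...,:2]@ey; z=P[...,2]
for sx in(-1,1):
  for sy in(-1,1):
    k=(z>.05)&(z<.068)&(vx*sx>.009)&(vx*sx<.028)&(vy*sy>.061)&(vy*sy<.16)
    print('bar x',sx,'end',sy,k.sum(),(np.sort((vy[k]*sy))[-4:]*1000).round(1),np.median(vx[k])if k.any() else '')
E
python3 bars.py
```

```text
vise pos [np.float64(17.5), np.float64(-88.8)] world [ 0.5466 -0.0979  0.0462] toolx hd 101.31 t 3.65 F [0.2 0.9 0.6] w -0.0002 j6 1.2
bar x -1 end -1 0 [] 
bar x -1 end 1 137 [131.2 131.4 132.2 132.6] -0.01903173177839739
bar x 1 end -1 0 [] 
bar x 1 end 1 0 []
```

```bash
python3 - <<'E'
from h import *
im,d=grab('side'); c=im[180:320,200:340]; cv2.imwrite('pics/c3.png',cv2.resize(c[:,:,::-1],None,fx=4.2,fy=4.2,interpolation=cv2.INTER_CUBIC))
im,d=load('top');P=cloud('top',d)
print(P[228:243,240:252,2].round(3))
E
```

```text
[[ 0.036  0.035  0.036  0.034  0.036  0.033  0.033  0.033  0.034  0.034
   0.1    0.098]
 [ 0.034  0.038  0.034  0.034  0.034  0.034  0.035  0.034  0.035  0.039
   0.034  0.098]
 [ 0.033  0.033  0.037  0.034  0.034  0.033  0.032  0.034  0.037  0.033
   0.038  0.101]
 [ 0.039  0.038  0.034  0.033  0.032  0.036  0.035  0.036  0.033  0.038
   0.033  0.098]
 [ 0.033  0.033  0.035  0.032  0.035  0.032  0.034  0.038  0.035  0.032
   0.034  0.098]
 [ 0.036  0.031  0.034  0.031  0.032  0.034  0.036  0.032  0.033  0.035
   0.034  0.095]
 [ 0.032  0.033  0.039  0.034  0.032  0.036  0.034  0.032  0.036  0.037
   0.031  0.035]
 [ 0.013  0.035  0.033  0.034  0.039  0.034  0.034  0.031  0.035  0.033
   0.033  0.035]
 [ 0.014  0.033  0.036  0.033  0.033  0.036  0.034  0.037  0.035  0.033
   0.033  0.034]
 [ 0.014  0.03   0.034  0.034  0.032  0.036  0.033  0.036  0.033  0.032
   0.032  0.034]
 [ 0.009  0.036  0.035  0.033  0.034  0.032  0.031  0.031  0.036  0.034
   0.033  0.031]
 [ 0.013  0.033  0.033  0.033  0.036  0.037  0.039  0.031  0.034  0.033
   0.035  0.035]
 [ 0.014  0.012  0.033  0.035  0.034  0.035  0.036  0.035  0.038  0.032
   0.033  0.036]
 [ 0.014  0.013  0.031  0.034  0.034  0.033  0.034  0.059  0.062  0.057
   0.06   0.061]
 [-0.002 -0.001  0.062  0.061  0.065  0.06   0.061  0.057  0.061  0.061
   0.057  0.056]]
```

View pics/c3.png

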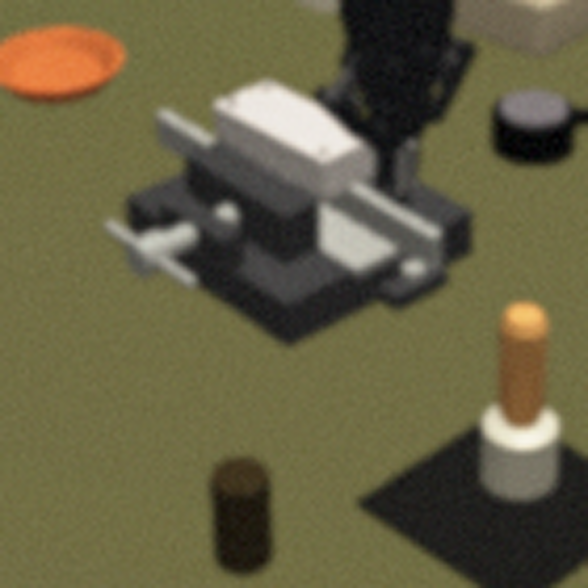

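```bash
python3 - <<'E'
from h import *
from go import C,ex,ey,p
def proj(n,X):
    c=camera_model(n); T=np.linalg.inv(np.array(c['pose'])); 
    return cv2.projectPoints(np.array(X,float),cv2.Rodrigues(T[:3,:3])[0],T[:3,3],np.array(c['intrinsics']),np.array([c['k1'],0,0,0,0.]))[0][:,0]
V=lambda x,y,z:np.r_[C+x*ex+y*ey,z]
X=[p,p+[0,0,.05],V(.018,-.128,.061),V(.013,-.128,.061),V(-.018,.133,.061),V(.025,-.055,.075)]
u=proj('side',X); print(u.round(1),((u-[200,180])*4.2).round())
im,d=grab('side'); P=cloud('side',d)
Q=P-np.r_[C,0]; vx=Q[...,:2]@ex; vy=Q[...,:2]@ey; z=P[...,2]
k=(vy<-.065)&(vy>-.15)&(abs(vx)<.04)&(z>.04)&(z<.12)
for a in np.arange(-.15,-.06,.01):
    q=k&(vy>=a)&(vy<a+.01); print(a.round(2),q.sum(),[np.percentile(f[q],[5,50,95]).round(3) for f in(vx,z)] if q.any() else '')
E
```

```text
vise pos [np.float64(17.6), np.float64(-88.9)] world [ 0.5467 -0.0981  0.0462] toolx hd 101.3 t 3.7 F [-0.6  0.2 -0.7] w -0.0003 j6 1.2
[[294.  234.8]
 [294.  219.8]
 [303.5 235.9]
 [302.2 236.6]
 [237.2 206. ]
 [288.  220.7]] [[395. 230.]
 [395. 167.]
 [435. 235.]
 [429. 238.]
 [156. 109.]
 [369. 171.]]
-0.15 0 
-0.14 4 [array([0.017, 0.018, 0.021]), array([0.043, 0.049, 0.053])]
-0.13 29 [array([0.014, 0.017, 0.025]), array([0.042, 0.053, 0.061])]
-0.12 20 [array([0.012, 0.017, 0.021]), array([0.045, 0.056, 0.062])]
-0.11 52 [array([0.01 , 0.016, 0.022]), array([0.045, 0.089, 0.115])]
-0.1 79 [array([0.004, 0.013, 0.029]), array([0.045, 0.096, 0.116])]
-0.09 33 [array([0.003, 0.014, 0.021]), array([0.043, 0.059, 0.11 ])]
-0.08 20 [array([0.013, 0.017, 0.023]), array([0.042, 0.053, 0.061])]
-0.07 20 [array([-0.024,  0.014,  0.02 ]), array([0.05 , 0.083, 0.103])]
```

```bash
python3 - <<'E'
from h import *
from go import C,ex,ey,p
im,d=grab('side'); P=cloud('side',d)
Q=P-np.r_[C,0]; vx=Q[...,:2]@ex; vy=Q[...,:2]@ey; z=P[...,2]
for v in range(212,240,2):
    print(v,[(u,*(1000*np.array([vx[v,u],vy[v,u],z[v,u]])).round().astype(int),int(im[v,u].mean())) for u in range(290,305,2)])
E
```

```text
vise pos [np.float64(17.6), np.float64(-89.1)] world [ 0.5467 -0.0982  0.0462] toolx hd 101.29 t 3.75 F [ 0.8  0.  -0.5] w 0.0003 j6 1.2
212 [(290, np.int64(-9), np.int64(-102), np.int64(138), 23), (292, np.int64(2), np.int64(-98), np.int64(132), 21), (294, np.int64(1), np.int64(-107), np.int64(136), 20), (296, np.int64(15), np.int64(-100), np.int64(127), 29), (298, np.int64(20), np.int64(-103), np.int64(127), 43), (300, np.int64(27), np.int64(-103), np.int64(124), 64), (302, np.int64(176), np.int64(46), np.int64(1), 97), (304, np.int64(179), np.int64(40), np.int64(3), 99)]
214 [(290, np.int64(-9), np.int64(-102), np.int64(132), 24), (292, np.int64(3), np.int64(-97), np.int64(125), 22), (294, np.int64(5), np.int64(-103), np.int64(127), 37), (296, np.int64(14), np.int64(-101), np.int64(122), 70), (298, np.int64(23), np.int64(-99), np.int64(118), 89), (300, np.int64(162), np.int64(40), np.int64(1), 83), (302, np.int64(170), np.int64(40), np.int64(-2), 96), (304, np.int64(176), np.int64(36), np.int64(-2), 97)]
216 [(290, np.int64(-9), np.int64(-102), np.int64(125), 39), (292, np.int64(4
[... 4513 characters left out ...]
p.int64(-101), np.int64(50), 83), (298, np.int64(16), np.int64(-107), np.int64(52), 86), (300, np.int64(15), np.int64(-117), np.int64(57), 102), (302, np.int64(17), np.int64(-122), np.int64(58), 138), (304, np.int64(20), np.int64(-128), np.int64(60), 116)]
238 [(290, np.int64(10), np.int64(-80), np.int64(34), 188), (292, np.int64(13), np.int64(-86), np.int64(36), 166), (294, np.int64(18), np.int64(-88), np.int64(35), 112), (296, np.int64(18), np.int64(-97), np.int64(39), 81), (298, np.int64(15), np.int64(-109), np.int64(46), 87), (300, np.int64(14), np.int64(-118), np.int64(51), 82), (302, np.int64(18), np.int64(-122), np.int64(51), 88), (304, np.int64(21), np.int64(-127), np.int64(52), 80)]
```

The finger stands above the bar: in the side depth its tip ends near z≈0.082, while the reported TCP is 0.046. The bar didn't move. I'll back off and look at the tip in the open.

>>> servo_tool([
  [-0.8, 0, 0, 0, 0],
  [-1.8, 0, 0, 0, 0],
  [-2.8, 0, 0, 0, 0],
  [-3.8, 0, 0, 0, 0],
  [-4.8, 0, 0, 0, 0],
  [-5.6, 0, 0, 0, 0],
  [-6, 0, 0, 0, 0],
  [-6, 0, 0, 0, 0],
])

```text
clock: 4.47
eef_pos: [0.5586, -0.1581, 0.0461]
eef_rot: [1.994, 2.428, -0.0]
wrist_force: [-0.1, 0.4, -0.3]
gripper_width: 0.0
gripper_force: 0.0
```

```bash
cat > tip.py <<'E'
from h import *
from go import C,ex,ey,p
im,d=grab('side'); P=cloud('side',d); D=P-p
tx=-ey
k=(np.hypot(D[...,0],D[...,1])<.035)&(P[...,2]>.012)&(P[...,2]<.2)
# exclude bar
vy=(P[...,:2]-C)@ey; vx=(P[...,:2]-C)@ex
k&=~((vy>-.135)&(P[...,2]<.07))
z=P[...,2]
for a in np.arange(.02,.16,.01):
    q=k&(z>=a)&(z<a+.01)
    if q.any(): print(round(a,2),q.sum(),'vx',np.percentile(vx[q],[3,97]).round(3),'vy',np.percentile(vy[q],[3,97]).round(3),'bright',int(np.median(im[q].mean(1))))
E
python3 tip.py
python3 - <<'E'
from h import *
im,d=load('side'); c=im[170:290,240:380]; cv2.imwrite('pics/c4.png',cv2.resize(c[:,:,::-1],None,fx=5,fy=5,interpolation=cv2.INTER_CUBIC))
E
```

```text
vise pos [np.float64(17.4), np.float64(-150.2)] world [ 0.5586 -0.1581  0.0461] toolx hd 101.21 t 4.4667 F [-0.1  0.4 -0.3] w 0.0 j6 1.1
0.07 1 vx [0.013 0.013] vy [-0.155 -0.155] bright 51
0.08 15 vx [0.007 0.024] vy [-0.164 -0.144] bright 66
0.09 32 vx [0.004 0.024] vy [-0.165 -0.147] bright 67
0.1 34 vx [0.003 0.032] vy [-0.165 -0.147] bright 59
0.11 30 vx [0.003 0.029] vy [-0.165 -0.149] bright 63
0.12 32 vx [-0.011  0.045] vy [-0.166 -0.148] bright 41
0.13 71 vx [-0.015  0.045] vy [-0.166 -0.143] bright 22
0.14 55 vx [-0.011  0.048] vy [-0.169 -0.14 ] bright 22
0.15 43 vx [-0.006  0.042] vy [-0.17  -0.151] bright 20
0.16 56 vx [-0.012  0.034] vy [-0.17  -0.152] bright 19
```

View pics/c4.png

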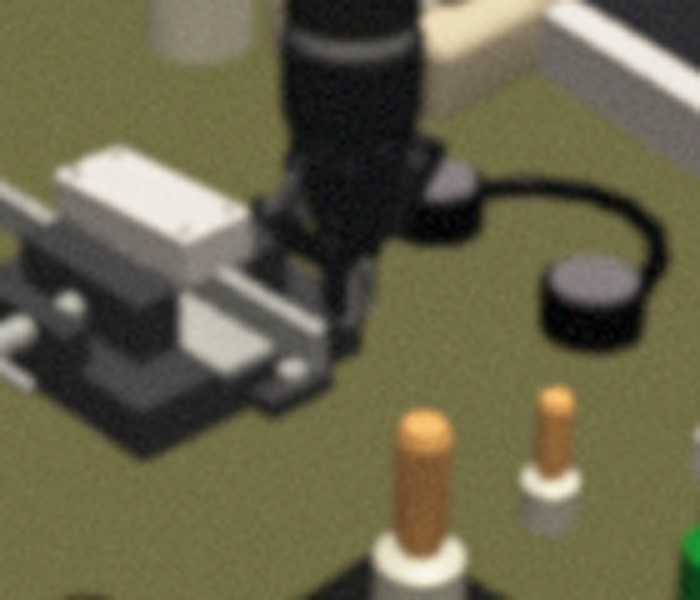

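```bash
python3 - <<'E'
from h import *
from go import C,ex,ey,p
D=lambda P:P-p
for n in('side',):
    im,d=load(n); P=cloud(n,d); vy=(P[...,:2]-p[:2])@ey; vx=(P[...,:2]-p[:2])@ex; z=P[...,2]
    k=(abs(vx)<.08)&(vy<.08)&(vy>-.08)&(z>.07)&~((vy>.02)&(z<.11))
    for a in np.arange(.07,.3,.01):
        q=k&(z>=a)&(z<a+.01)
        print(round(a,2),q.sum(),'dx',np.percentile(vx[q],[2,50,98]).round(3),'dy',np.percentile(vy[q],[2,50,98]).round(3),int(np.median(im[q].mean(1))))
s=sense();print(s['joint_pos'],s['effort'])
E
```

```text
vise pos [np.float64(17.3), np.float64(-149.4)] world [ 0.5584 -0.1574  0.0461] toolx hd 101.24 t 4.5167 F [-0.1  0.  -1.2] w 0.0002 j6 1.1
0.07 1 dx [-0.004 -0.004 -0.004] dy [-0.005 -0.005 -0.005] 51
0.08 15 dx [-0.011 -0.005  0.007] dy [-0.015 -0.011  0.005] 66
0.09 32 dx [-0.014 -0.006  0.008] dy [-0.016 -0.009  0.003] 67
0.1 34 dx [-0.015 -0.006  0.015] dy [-0.016 -0.011  0.003] 59
0.11 30 dx [-0.015 -0.005  0.013] dy [-0.016 -0.011  0.001] 63
0.12 32 dx [-0.029 -0.001  0.029] dy [-0.017 -0.014  0.003] 41
0.13 79 dx [-0.036 -0.009  0.034] dy [-0.017 -0.013  0.007] 22
0.14 82 dx [-0.046 -0.014  0.042] dy [-0.02  -0.013  0.009] 22
0.15 86 dx [-0.054  0.003  0.053] dy [-0.021 -0.015  0.005] 22
0.16 119 dx [-0.061 -0.007  0.057] dy [-0.021 -0.014  0.004] 23
0.17 127 dx [-0.061 -0.022  0.058] dy [-0.023 -0.011  0.005] 32
0.18 111 dx [-0.046 -0.013  0.036] dy [-0.023 -0.013  0.002] 24
0.19 56 dx [-0.044 -0.031  0.009] dy [-0.015 -0.012  0.003] 23
0.2 34 dx [-0.039 -0.034  0.002] dy [-0.035 -0.008  0.009] 22
0.21 94 dx [-0.038 -0.026  0.014] dy [-0.041 -0.025  0.022] 20
0.22 106 dx [-0.037 -0.025  0.016] dy [-0.041 -0.03   0.018] 20
0.23 97 dx [-0.039 -0.025  0.014] dy [-0.041 -0.027  0.019] 21
0.24 108 dx [-0.039 -0.027  0.023] dy [-0.041 -0.026  0.02 ] 21
0.25 142 dx [-0.037 -0.022  0.027] dy [-0.04  -0.025  0.021] 50
0.26 69 dx [-0.035 -0.021  0.011] dy [-0.037 -0.026  0.007] 67
0.27 97 dx [-0.036 -0.025  0.014] dy [-0.039 -0.026  0.015] 24
0.28 99 dx [-0.037 -0.025  0.013] dy [-0.039 -0.028  0.016] 23
0.29 110 dx [-0.039 -0.027  0.018] dy [-0.041 -0.028  0.018] 24
[-2.74901623e-01  3.78344088e-01 -3.14560025e-01  8.78102365e-01
  2.27388450e-04  1.09973285e+00] [-5.70890810e-01 -5.37688673e+01  3.02943599e+01 -6.37158891e-02
 -5.72514511e-02 -3.20279540e-02]
```

>>> servo_tool([
  [0, 0, 0.8, 0, 0],
  [0, 0, 1.6, 0, 0],
  [0, 0, 2.4, 0, 0],
  [0, 0, 2.9, 0, 0],
  [0, 0, 3.1, 0, 0],
  [0, 0, 3.1, 0, 0],
  [0, 0, 3.1, 0, 0],
])

```text
clock: 5.1
eef_pos: [0.5583, -0.1567, 0.015]
eef_rot: [-1.992, -2.429, 0.0]
wrist_force: [1.5, 0.4, 0.7]
gripper_width: 0.0001
gripper_force: 0.0
```

```bash
python3 tip.py;  python3 go.py v 18 -86 15
```

```text
vise pos [np.float64(17.4), np.float64(-148.8)] world [ 0.5583 -0.1567  0.015 ] toolx hd 101.3 t 5.1 F [1.5 0.4 0.7] w 0.0001 j6 1.1
0.05 17 vx [0.006 0.027] vy [-0.163 -0.148] bright 82
0.06 35 vx [0.003 0.031] vy [-0.162 -0.144] bright 67
0.07 31 vx [0.004 0.03 ] vy [-0.163 -0.143] bright 66
0.08 23 vx [0.003 0.03 ] vy [-0.164 -0.152] bright 69
0.09 41 vx [-0.014  0.044] vy [-0.164 -0.142] bright 46
0.1 65 vx [-0.014  0.046] vy [-0.165 -0.141] bright 23
0.11 48 vx [-0.013  0.047] vy [-0.167 -0.134] bright 22
0.12 42 vx [-0.004  0.033] vy [-0.17  -0.146] bright 23
0.13 54 vx [-0.012  0.033] vy [-0.169 -0.149] bright 20
0.14 44 vx [-0.013  0.044] vy [-0.171 -0.158] bright 20
0.15 75 vx [-0.013  0.045] vy [-0.171 -0.159] bright 23
0.16 24 vx [-0.017  0.016] vy [-0.165 -0.145] bright 22
vise pos [np.float64(17.7), np.float64(-148.9)] world [ 0.5586 -0.1568  0.0153] toolx hd 101.3 t 5.15 F [-0.3  0.4  0.9] w -0.0 j6 1.1
delta cm [6.29 0.03 0.03]
```

>>> servo_tool([
  [0.6, 0, 0.2, 0, 0],
  [1.4, 0, 0.3, 0, 0],
  [2.2, 0, 0.3, 0, 0],
  [3, 0, 0.3, 0, 0],
  [3.8, 0, 0.3, 0, 0],
  [4.5, 0, 0.3, 0, 0],
  [4.8, 0, 0.3, 0, 0],
  [4.8, 0, 0.3, 0, 0],
])

```text
clock: 5.82
eef_pos: [0.5487, -0.1085, 0.0123]
eef_rot: [-1.99, -2.43, -0.001]
wrist_force: [0.0, -0.3, -0.3]
gripper_width: -0.0001
gripper_force: 0.0
```

```bash
python3 -c "
from h import *
grab('top');grab('side')"; python3 bars.py
```

```text
vise pos [np.float64(17.2), np.float64(-100.0)] world [ 0.5485 -0.1089  0.0119] toolx hd 101.33 t 5.9167 F [-0.1  0.6 -0. ] w 0.0 j6 1.18
bar x -1 end -1 0 [] 
bar x -1 end 1 136 [130.9 131.5 131.7 132.7] -0.018861085113521178
bar x 1 end -1 7 [67.3 67.6 69.8 70.1] 0.0182499578491785
bar x 1 end 1 1 [61.8] 0.02152876457314912
```

>>> servo_tool([
  [0.4, 0, 0, 0, 0],
  [0.8, 0, 0, 0, 0],
  [1.1, 0, 0, 0, 0],
  [1.3, 0, 0, 0, 0],
  [1.3, 0, 0, 0, 0],
  [1.3, 0, 0, 0, 0],
])

```text
clock: 6.42
eef_pos: [0.5463, -0.0966, 0.0121]
eef_rot: [-1.991, -2.429, -0.001]
wrist_force: [-0.4, -0.5, 0.4]
gripper_width: 0.0001
gripper_force: 0.0
```

```bash
python3 -c "
from h import *
grab('top');grab('side')"; python3 bars.py; python3 go.py v -18 160 200
```

```text
vise pos [np.float64(17.5), np.float64(-87.7)] world [ 0.5464 -0.0968  0.0122] toolx hd 101.3 t 6.5167 F [ 0.5 -0.7 -0.1] w 0.0 j6 1.2
bar x -1 end -1 0 [] 
bar x -1 end 1 133 [130.9 131.4 132.3 132.8] -0.01891017277986828
bar x 1 end -1 0 [] 
bar x 1 end 1 24 [72.1 72.6 73.1 74.1] 0.017486939285533097
vise pos [np.float64(17.5), np.float64(-87.7)] world [ 0.5464 -0.0968  0.0122] toolx hd 101.3 t 6.5167 F [ 0.5 -0.7 -0.1] w 0.0 j6 1.2
delta cm [ 24.78  -3.57 -18.77]
```

>>> servo_tool([
  [-0.8, 0, 0, 0, 0],
  [-2, 0, -0.5, 0, 0],
  [-2.5, 0, -3, 0, 0],
  [-2.5, 0, -6, 0, 0],
  [-2.5, 0, -9, 0, 0],
  [-1, -0.5, -10.5, 0, 0],
  [2, -1.5, -10.5, 0, 0],
  [5, -2.5, -10.5, 0, 0],
])

```text
clock: 7.18
eef_pos: [0.5139, -0.0541, 0.1193]
eef_rot: [1.993, 2.424, 0.003]
wrist_force: [-0.9, 0.2, 0.4]
gripper_width: 0.0004
gripper_force: 0.0
```

>>> servo_tool([
  [3, -0.5, 0, 0, 0],
  [6, -1.0, 0, 0, 0],
  [9, -1.1, 0, 0, 0],
  [12, -1.1, 0, 0, 0],
  [15, -1.1, 0, 0, 0],
  [18, -1.1, 0, 0, 0],
  [20, -1.1, 0, 0, 0],
  [20, -1.1, 0, 0, 0],
])

```text
clock: 7.85
eef_pos: [0.4625, 0.1435, 0.1179]
eef_rot: [-1.988, -2.432, -0.003]
wrist_force: [0.4, -0.2, -0.8]
gripper_width: 0.0002
gripper_force: 0.0
```

```bash
python3 -c "
from h import *
grab('top');grab('side')"; python3 bars.py; python3 go.py v -18.5 160 12
```

```text
vise pos [np.float64(-17.8), np.float64(161.8)] world [0.4628 0.1408 0.1176] toolx hd 101.35 t 7.95 F [-0.4 -0.6  0. ] w 0.0002 j6 1.67
bar x -1 end -1 0 [] 
bar x -1 end 1 137 [131.  131.4 131.5 132.6] -0.019222870997360204
bar x 1 end -1 19 [74.  74.1 74.5 75.8] 0.01685456751733562
bar x 1 end 1 25 [72.1 72.6 73.1 74. ] 0.017188174878091298
vise pos [np.float64(-17.8), np.float64(161.8)] world [0.4628 0.1408 0.1176] toolx hd 101.35 t 7.95 F [-0.4 -0.6  0. ] w 0.0002 j6 1.67
delta cm [-0.17 -0.08 10.56]
```

>>> servo_tool([
  [0, 0, 2, 0, 0],
  [0, 0, 4, 0, 0],
  [0, 0, 6, 0, 0],
  [0, 0, 8, 0, 0],
  [0, 0, 9.5, 0, 0],
  [0, 0, 10.4, 0, 0],
  [0, 0, 10.6, 0, 0],
  [0, 0, 10.6, 0, 0],
])

```text
clock: 8.62
eef_pos: [0.4622, 0.1401, 0.011]
eef_rot: [-1.993, -2.428, 0.001]
wrist_force: [0.3, 0.4, 0.4]
gripper_width: -0.0001
gripper_force: 0.0
```

>>> servo_tool([
  [-0.6, 0, 0, 0, 0],
  [-1.4, 0, 0, 0, 0],
  [-2.2, 0, 0, 0, 0],
  [-3, 0, 0, 0, 0],
  [-3.9, 0, 0, 0, 0],
  [-4.8, 0, 0, 0, 0],
  [-5.3, 0, 0, 0, 0],
  [-5.3, 0, 0, 0, 0],
])

```text
clock: 9.28
eef_pos: [0.4731, 0.0876, 0.0114]
eef_rot: [1.993, 2.427, -0.0]
wrist_force: [-0.1, 0.5, 0.8]
gripper_width: 0.0002
gripper_force: 0.0
```

```bash
python3 -c "
from h import *
grab('top');grab('side')"; python3 bars.py; python3 go.py v -18.5 87 12
```

```text
vise pos [np.float64(-18.7), np.float64(108.0)] world [0.4725 0.0879 0.011 ] toolx hd 101.23 t 9.3833 F [-0.5 -0.   0. ] w -0.0002 j6 1.56
bar x -1 end -1 0 [] 
bar x -1 end 1 27 [73.4 74.3 74.7 75.2] -0.019337192261326443
bar x 1 end -1 19 [74.2 74.4 75.1 75.7] 0.01716943513830066
bar x 1 end 1 20 [69.3 69.8 70.2 70.8] 0.01714690108567952
vise pos [np.float64(-18.7), np.float64(108.0)] world [0.4725 0.0879 0.011 ] toolx hd 101.23 t 9.3833 F [-0.5 -0.   0. ] w -0.0002 j6 1.56
delta cm [-2.1   0.02 -0.09]
```

>>> servo_tool([
  [-0.5, 0, 0, 0, 0],
  [-1, 0, 0, 0, 0],
  [-1.5, 0, 0, 0, 0],
  [-1.8, 0, 0, 0, 0],
  [-1.8, 0, 0, 0, 0],
  [-1.8, 0, 0, 0, 0],
])

```text
clock: 9.88
eef_pos: [0.4762, 0.0707, 0.0111]
eef_rot: [1.992, 2.428, -0.001]
wrist_force: [-0.1, 0.5, -0.1]
gripper_width: -0.0001
gripper_force: 0.0
```

```bash
python3 -c "
from h import *
grab('top');grab('side')"; python3 bars.py
```

```text
vise pos [np.float64(-18.3), np.float64(90.8)] world [0.4762 0.0711 0.0112] toolx hd 101.28 t 9.9833 F [-0.5  0.8  0.2] w 0.0003 j6 1.52
bar x -1 end -1 12 [68.5 68.8 69.1 70.3] -0.020865122529330874
bar x -1 end 1 0 [] 
bar x 1 end -1 19 [73.8 74.4 75.2 75.4] 0.017018846050674927
bar x 1 end 1 0 []
```

>>> servo_tool([
  [-0.2, 0, 0, 0, 0],
  [-0.4, 0, 0, 0, 0],
  [-0.5, 0, 0, 0, 0],
  [-0.5, 0, 0, 0, 0],
  [-0.5, 0, 0, 0, 0],
])

```text
clock: 10.4
eef_pos: [0.4771, 0.0665, 0.0112]
eef_rot: [-1.992, -2.429, -0.0]
wrist_force: [-0.6, 2.0, 1.0]
gripper_width: -0.0007
gripper_force: 0.9
```

>>> servo_tool([
  [0.6, 0, 0, 0, 0],
  [2, 0, 0, 0, 0],
  [3, 0, -1, 0, 0],
  [3.5, 0, -4, 0, 0],
  [3.5, 0, -7, 0, 0],
  [3.5, 0, -10, 0, 0],
  [3.5, 0, -13, 0, 0],
  [3.5, 0, -13, 0, 0],
])

```text
clock: 11.07
eef_pos: [0.4741, 0.102, 0.1478]
eef_rot: [1.987, 2.425, 0.011]
wrist_force: [1.3, 1.5, 0.8]
gripper_width: -0.0004
gripper_force: 0.0
```

```bash
python3 -c "
from h import *
grab('top');grab('side')"; python3 bars.py; python3 go.py w 499 -308 160
```

```text
vise pos [np.float64(-16.9), np.float64(121.4)] world [0.4716 0.1014 0.1432] toolx hd 101.32 t 11.1667 F [ 0.6 -0.6 -0.9] w 0.0001 j6 1.59
bar x -1 end -1 18 [72.5 73.4 74.  74.7] -0.01959729872237124
bar x -1 end 1 28 [73.4 74.2 74.8 75.2] -0.01920130937910467
bar x 1 end -1 19 [73.9 74.6 75.4 75.5] 0.017367363626305143
bar x 1 end 1 24 [72.1 72.6 73.1 74.1] 0.017725874577727764
vise pos [np.float64(-16.9), np.float64(121.4)] world [0.4716 0.1014 0.1432] toolx hd 101.32 t 11.1667 F [ 0.6 -0.6 -0.9] w 0.0001 j6 1.59
delta cm [-40.68  -5.34  -1.69]
```

>>> servo_tool([
  [-2.5, -0.4, -1, 0, 0],
  [-5.5, -0.8, -1.5, 0, 0],
  [-8.5, -1.2, -1.5, 0, 2],
  [-11.5, -1.6, -1.5, 0, 4],
  [-14.5, -2, -1.5, 0, 6],
  [-17.5, -2.4, -1.5, 0, 7],
  [-20.5, -2.8, -1.5, 0, 7],
  [-23.5, -3.2, -1.5, 0, 7],
], force=60)

```text
clock: 11.83
eef_pos: [0.4836, -0.137, 0.1549]
eef_rot: [-1.991, -2.428, 0.002]
wrist_force: [0.7, 0.1, -0.3]
gripper_width: 0.0696
gripper_force: 0.0
```

>>> servo_tool([
  [-3, -0.4, 0, 0, 7],
  [-6, -0.8, 0, 0, 7],
  [-9, -1.2, 0, 0, 7],
  [-12, -1.6, 0, 0, 7],
  [-15, -2, 0, 0, 7],
  [-16.8, -2.2, 0, 0, 7],
  [-16.8, -2.2, 0, 0, 7],
  [-16.8, -2.2, 0, 0, 7],
])

```text
clock: 12.5
eef_pos: [0.4952, -0.3049, 0.1546]
eef_rot: [-1.992, -2.425, 0.001]
wrist_force: [0.1, 0.5, -0.3]
gripper_width: 0.0697
gripper_force: 0.0
```

```bash
python3 - <<'E'
from h import *
from go import p,ex,ey
im,d=grab('side'); P=cloud('side',d); z=P[...,2]; dx=(P[...,:2]-p[:2])@ex; dy=(P[...,:2]-p[:2])@ey
sat=im.max(2).astype(int)-im.min(2)
k=(abs(dx)<.1)&(abs(dy)<.05)&(z>.13)
for a in np.arange(.13,.24,.01):
    q=k&(z>=a)&(z<a+.01)
    if q.any(): print(round(a,2),q.sum(),np.percentile(dx[q],[2,50,98]).round(3),np.percentile(dy[q],[2,50,98]).round(3))
h=(np.hypot(P[...,0]-.5,P[...,1]+.307)<.03)&(z>.06)&(z<.122)&(im[...,0]>110)&(sat>40)
print('handle',h.sum(),P[h].mean(0),P[h].min(0),P[h].max(0))
E
python3 go.py w 500 -307 32
```

```text
vise pos [np.float64(-73.7), np.float64(-281.7)] world [ 0.4952 -0.3049  0.1546] toolx hd 101.2 t 12.5 F [ 0.1  0.5 -0.3] w 0.0697 j6 0.82
0.19 12 [-0.042  0.034  0.037] [-0.011 -0.003  0.007]
0.2 56 [-0.047  0.034  0.041] [-0.014 -0.007  0.009]
0.21 66 [-0.05  -0.035  0.043] [-0.014 -0.008  0.008]
0.22 74 [-0.049  0.033  0.049] [-0.014 -0.007  0.008]
0.23 56 [-0.049  0.036  0.046] [-0.015 -0.008  0.009]
handle 252 [ 0.49836051 -0.32183818  0.09371948] [ 0.48835023 -0.33159445  0.06000874] [ 0.51615697 -0.30274671  0.12199699]
vise pos [np.float64(-73.4), np.float64(-280.9)] world [ 0.4952 -0.3041  0.1548] toolx hd 101.27 t 12.55 F [ 0.3  0.2 -0.1] w 0.07 j6 0.82
delta cm [-0.4   0.43 12.28]
```

>>> servo_tool([
  [-0.4, 0.4, 1, 0, 7],
  [-0.6, 0.6, 2.5, 0, 7],
  [-0.6, 0.6, 4.5, 0, 7],
  [-0.6, 0.6, 6.5, 0, 7],
  [-0.6, 0.6, 8.5, 0, 7],
  [-0.6, 0.6, 10.5, 0, 7],
  [-0.6, 0.6, 11.8, 0, 7],
  [-0.6, 0.6, 12.2, 0, 7],
])

```text
clock: 13.22
eef_pos: [0.5015, -0.3072, 0.031]
eef_rot: [-1.987, -2.427, 0.001]
wrist_force: [-0.5, 0.8, -0.1]
gripper_width: 0.0699
gripper_force: 0.0
```

>>> servo_tool([
  [0, 0, 0, 0, 7],
  [0, 0, 0, 0, 5],
  [0, 0, 0, 0, 3.5],
  [0, 0, 0, 0, 2],
  [0, 0, 0, 0, 2],
  [0, 0, 0, 0, 2],
  [0, 0, 0, 0, 2],
], force=110)

```text
clock: 13.8
eef_pos: [0.5037, -0.3102, 0.0356]
eef_rot: [1.991, 2.428, -0.0]
wrist_force: [-1.9, 0.1, 5.2]
gripper_width: 0.0259
gripper_force: 107.5
```

```bash
python3 go.py
```

```text
vise pos [np.float64(-66.3), np.float64(-288.5)] world [ 0.5037 -0.3102  0.0356] toolx hd 101.28 t 13.8 F [-1.9  0.1  5.2] w 0.0259 j6 0.82
```

>>> servo_tool([
  [0, 0, -1, 0, 2],
  [0, 0, -3, 0, 2],
  [0, 0, -5.5, 0, 2],
  [0, 0, -8, 0, 2],
  [0, 0, -10.5, 0, 2],
  [0, 0, -13, 0, 2],
  [0, 0, -14.5, 0, 2],
  [0, 0, -14.5, 0, 2],
])

```text
clock: 14.47
eef_pos: [0.5052, -0.3108, 0.1836]
eef_rot: [1.988, 2.424, 0.002]
wrist_force: [0.4, -0.7, -4.5]
gripper_width: 0.0257
gripper_force: 108.6
```

```bash
python3 go.py v 0 -38 175
```

```text
vise pos [np.float64(-64.9), np.float64(-289.4)] world [ 0.5052 -0.3108  0.1836] toolx hd 101.29 t 14.4667 F [ 0.4 -0.7 -4.5] w 0.0257 j6 0.82
delta cm [25.15  6.47  0.78]
```

>>> servo_tool([
  [1.5, 0.4, 0, 0, 2],
  [4, 1, 0, 0, 2],
  [7, 1.8, 0, 0, 2],
  [10, 2.6, 0, 0, 2],
  [13, 3.4, 0, 0, 2],
  [16, 4.1, 0, 0, 2],
  [19, 4.9, 0, 0, 2],
  [22, 5.7, 0, 0, 2],
])

```text
clock: 15.13
eef_pos: [0.5144, -0.0806, 0.1776]
eef_rot: [-1.99, -2.427, 0.002]
wrist_force: [0.7, -0.1, -3.9]
gripper_width: 0.0257
gripper_force: 108.5
```

>>> servo_tool([
  [2, 0.5, 0, 0, 2],
  [3, 0.8, 0, 0, 2],
  [3, 0.8, 0, 0, 2],
  [3, 0.8, 0, 0, 2],
  [3, 0.8, 0, 0, 2],
])

```text
clock: 15.55
eef_pos: [0.5175, -0.0524, 0.1786]
eef_rot: [-1.992, -2.428, 0.002]
wrist_force: [0.8, 0.3, -4.5]
gripper_width: 0.0257
gripper_force: 108.5
```

```bash
python3 go.py v 0 -38 142; python3 - <<'E'
from h import *
from go import C,ex,ey,p
im,d=grab('side'); P=cloud('side',d); z=P[...,2]; D=P[...,:2]-p[:2]
k=(np.hypot(D[...,0],D[...,1])<.035)&(z>.115)&(im.min(2)>90)
print(k.sum(),np.percentile(z[k],[0,1,5,95]),[np.percentile((D@e)[k],[2,98]).round(3) for e in(ex,ey)])
c=im[130:270,210:340]; cv2.imwrite('pics/c5.png',cv2.resize(c[:,:,::-1],None,fx=4,fy=4,interpolation=cv2.INTER_CUBIC))
E
```

```text
vise pos [np.float64(-2.1), np.float64(-38.5)] world [ 0.5175 -0.0524  0.1786] toolx hd 101.26 t 15.55 F [ 0.8  0.3 -4.5] w 0.0257 j6 1.27
delta cm [0.05 0.21 3.66]
vise pos [np.float64(-2.1), np.float64(-38.5)] world [ 0.5175 -0.0524  0.1786] toolx hd 101.26 t 15.55 F [ 0.8  0.3 -4.5] w 0.0257 j6 1.27
262 [0.14518092 0.1484404  0.15081887 0.19722858] [array([-0.024,  0.014]), array([-0.028,  0.007])]
```

View pics/c5.png

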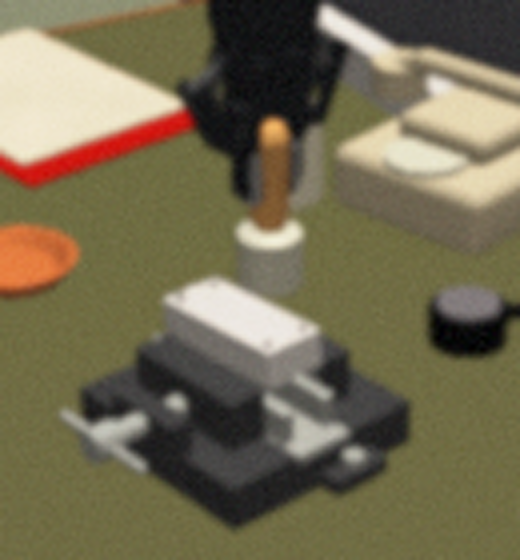

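The mallet is held upright (head at crop (270,255)) over the block's high end (290,330). I'll press down gently.

>>> servo_tool([
  [0, 0.2, 0.8, 0, 2],
  [0, 0.2, 1.8, 0, 2],
  [0, 0.2, 2.8, 0, 2],
  [0, 0.2, 3.6, 0, 2],
  [0, 0.2, 4, 0, 2],
  [0, 0.2, 4.3, 0, 2],
  [0, 0.2, 4.6, 0, 2],
  [0, 0.2, 4.8, 0, 2],
])

```text
clock: 16.27
eef_pos: [0.5198, -0.0521, 0.1315]
eef_rot: [1.992, 2.428, -0.002]
wrist_force: [-4.0, -3.6, 4.9]
gripper_width: 0.0257
gripper_force: 109.5
```

>>> servo_tool([
  [0, 0, 0.2, 0, 2],
  [0, 0, 0.4, 0, 2],
  [0, 0, 0.6, 0, 2],
  [0, 0, 0.7, 0, 2],
  [0, 0, 0.8, 0, 2],
  [0, 0, 0.8, 0, 2],
])

```text
clock: 16.77
eef_pos: [0.5201, -0.0517, 0.1232]
eef_rot: [1.992, 2.429, -0.0]
wrist_force: [-2.6, -2.9, 1.6]
gripper_width: 0.0257
gripper_force: 109.5
```

```bash
python3 go.py
```

```text
vise pos [np.float64(0.6), np.float64(-38.2)] world [ 0.5201 -0.0517  0.1232] toolx hd 101.29 t 16.7667 F [-2.6 -2.9  1.6] w 0.0257 j6 1.28
```

>>> servo_tool([
  [0, 0, 0.1, 0, 2],
  [0, 0, 0.2, 0, 2],
  [0, 0, 0.3, 0, 2],
  [0, 0, 0.3, 0, 2],
])

```text
clock: 17.1
eef_pos: [0.5205, -0.052, 0.1216]
eef_rot: [1.991, 2.428, -0.0]
wrist_force: [-5.9, -5.6, 12.9]
gripper_width: 0.0259
gripper_force: 110.8
```

>>> servo_tool([
  [0, 0, 0.1, 0, 2],
  [0, 0, 0.1, 0, 2],
  [0, 0, 0.1, 0, 2],
])

```text
clock: 17.35
eef_pos: [0.5205, -0.0521, 0.1212]
eef_rot: [1.991, 2.427, 0.0]
wrist_force: [-7.6, -4.8, 18.6]
gripper_width: 0.0262
gripper_force: 111.4
```

>>> servo_tool([
  [0, 0, -0.5, 0, 2],
  [0, 0, -1.2, 0, 2],
  [1, 0, -2, 0, 2],
  [3, 0, -2, 0, 2],
  [5, 0, -2, 0, 2],
  [7, 0, -2, 0, 2],
  [7.6, 0, -2, 0, 2],
  [7.6, 0, -2, 0, 2],
])

```text
clock: 18.02
eef_pos: [0.5048, 0.0254, 0.1392]
eef_rot: [-1.988, -2.431, -0.001]
wrist_force: [-0.6, 1.1, -4.1]
gripper_width: 0.0258
gripper_force: 108.5
```

```bash
python3 go.py v 0 38 123
```

```text
vise pos [np.float64(0.7), np.float64(40.3)] world [0.5048 0.0254 0.1392] toolx hd 101.46 t 18.0167 F [-0.6  1.1 -4.1] w 0.0258 j6 1.42
delta cm [-0.23 -0.07  1.62]
```

>>> servo_tool([
  [-0.1, 0, 0.3, 0, 2],
  [-0.1, 0, 0.7, 0, 2],
  [-0.1, 0, 1.1, 0, 2],
  [-0.1, 0, 1.4, 0, 2],
  [-0.1, 0, 1.6, 0, 2],
  [-0.1, 0, 1.8, 0, 2],
  [-0.1, 0, 1.9, 0, 2],
  [-0.1, 0, 1.9, 0, 2],
])

```text
clock: 18.68
eef_pos: [0.5053, 0.0218, 0.1214]
eef_rot: [1.993, 2.428, 0.0]
wrist_force: [-4.3, -0.5, 8.1]
gripper_width: 0.0257
gripper_force: 109.9
```

>>> servo_tool([
  [0, 0, 0.1, 0, 2],
  [0, 0, 0.2, 0, 2],
  [0, 0, 0.2, 0, 2],
  [0, 0, 0.2, 0, 2],
])

```text
clock: 19.02
eef_pos: [0.5055, 0.0219, 0.121]
eef_rot: [1.992, 2.427, 0.002]
wrist_force: [-9.1, 0.3, 20.5]
gripper_width: 0.0256
gripper_force: 111.4
```

>>> servo_tool([
  [0, 0, -0.5, 0, 2],
  [0, 0, -1.2, 0, 2],
  [-1, 0, -2, 0, 2],
  [-3, 0, -2, 0, 2],
  [-5, 0, -2, 0, 2],
  [-7, 0, -2, 0, 2],
  [-7.6, 0, -2, 0, 2],
  [-7.6, 0, -2, 0, 2],
])

```text
clock: 19.68
eef_pos: [0.5207, -0.0542, 0.1383]
eef_rot: [1.995, 2.426, -0.0]
wrist_force: [0.9, -0.1, -4.3]
gripper_width: 0.0258
gripper_force: 108.5
```

```bash
python3 go.py v 0 -38 123
```

```text
vise pos [np.float64(0.7), np.float64(-40.8)] world [ 0.5207 -0.0542  0.1383] toolx hd 101.14 t 19.6833 F [ 0.9 -0.1 -4.3] w 0.0258 j6 1.27
delta cm [ 0.28 -0.07  1.53]
```

>>> servo_tool([
  [0.1, 0, 0.3, 0, 2],
  [0.2, 0, 0.7, 0, 2],
  [0.2, 0, 1.1, 0, 2],
  [0.2, 0, 1.4, 0, 2],
  [0.2, 0, 1.6, 0, 2],
  [0.2, 0, 1.8, 0, 2],
  [0.2, 0, 1.9, 0, 2],
  [0.2, 0, 1.95, 0, 2],
])

```text
clock: 20.35
eef_pos: [0.5198, -0.0499, 0.1211]
eef_rot: [1.991, 2.429, 0.001]
wrist_force: [-8.1, 2.1, 20.9]
gripper_width: 0.0259
gripper_force: 111.3
```

>>> servo_tool([
  [0, 0, 0.05, 0, 2],
  [0, 0, 0.05, 0, 2],
])

```text
clock: 20.52
eef_pos: [0.5198, -0.0499, 0.1211]
eef_rot: [1.991, 2.429, 0.002]
wrist_force: [-9.7, 1.0, 20.8]
gripper_width: 0.026
gripper_force: 111.5
```

>>> servo_tool([
  [0, 0, -0.5, 0, 2],
  [0, 0, -1.5, 0, 2],
  [0, 0, -3, 0, 2],
  [0, 0, -4.5, 0, 2],
  [0, 0, -5.5, 0, 2],
  [-2, -0.5, -5.5, 0, 2],
  [-5, -1.3, -5.5, 0, 2],
  [-8, -2.1, -5.5, 0, 2],
])

```text
clock: 21.18
eef_pos: [0.5153, -0.1332, 0.1737]
eef_rot: [1.989, 2.431, 0.001]
wrist_force: [-0.0, 0.5, -5.0]
gripper_width: 0.0259
gripper_force: 108.5
```

```bash
python3 go.py v -66.3 -288.5 180
```

```text
vise pos [np.float64(-20.2), np.float64(-117.3)] world [ 0.5153 -0.1332  0.1737] toolx hd 101.44 t 21.1833 F [-0.   0.5 -5. ] w 0.0259 j6 1.12
delta cm [-17.12  -4.64  -0.63]
```

>>> servo_tool([
  [-2.5, -0.7, 0, 0, 2],
  [-5.5, -1.5, 0, 0, 2],
  [-8.5, -2.3, 0, 0, 2],
  [-11.5, -3.1, 0, 0, 2],
  [-14.5, -3.9, 0, 0, 2],
  [-16.5, -4.6, 0, 0, 2],
  [-17.2, -4.8, 0, 0, 2],
  [-17.2, -4.8, 0, 0, 2],
])

```text
clock: 21.85
eef_pos: [0.5012, -0.3127, 0.1729]
eef_rot: [-1.995, -2.427, 0.0]
wrist_force: [0.2, 0.7, -5.0]
gripper_width: 0.0259
gripper_force: 108.6
```

```bash
python3 -c "
from h import *
grab('top');grab('side')"; python3 bars.py; python3 - <<'E'
from meas import *
from go import C,ex,ey
im,d=load('top'); P,m,co,R,X=measure(im,d); z=lambda p:co[:2]@p+co[2]
print(R,'mid L R',z(C),z(C+.06*ey),z(C-.06*ey), 'jaw check')
E
python3 go.py v -66.3 -288.5 36
```

```text
vise pos [np.float64(-68.6), np.float64(-288.1)] world [ 0.5014 -0.3103  0.173 ] toolx hd 101.29 t 21.95 F [-0.3  0.3 -3.6] w 0.0256 j6 0.82
bar x -1 end -1 18 [72.2 72.7 73.7 73.7] -0.019623954253766236
bar x -1 end 1 25 [73.4 74.2 74.9 75.4] -0.019011944295801834
bar x 1 end -1 19 [73.6 73.8 74.8 74.8] 0.0176177584316067
bar x 1 end 1 25 [72.1 72.7 73.2 74.1] 0.01719909418019906
vise pos [np.float64(-68.6), np.float64(-288.1)] world [ 0.5014 -0.3103  0.173 ] toolx hd 101.29 t 21.95 F [-0.3  0.3 -3.6] w 0.0256 j6 0.82
(512.2412109375, -15.881065368652344, 48.98752975463867, 119.7397689819336, 11.349162101745605) mid L R 0.08870085575281654 0.08847773118168928 0.0889239803239438 jaw check
vise pos [np.float64(-68.6), np.float64(-288.1)] world [ 0.5014 -0.3103  0.173 ] toolx hd 101.29 t 21.95 F [-0.3  0.3 -3.6] w 0.0256 j6 0.82
delta cm [-0.06  0.23 13.7 ]
```

>>> servo_tool([
  [0, 0.2, 2, 0, 2],
  [0, 0.2, 4.5, 0, 2],
  [0, 0.2, 7, 0, 2],
  [0, 0.2, 9.5, 0, 2],
  [0, 0.2, 11.5, 0, 2],
  [0, 0.2, 12.8, 0, 2],
  [0, 0.2, 13.3, 0, 2],
  [0, 0.2, 13.3, 0, 2],
])

```text
clock: 22.62
eef_pos: [0.5028, -0.3086, 0.039]
eef_rot: [-1.988, -2.429, 0.0]
wrist_force: [0.0, -0.1, -3.8]
gripper_width: 0.0256
gripper_force: 108.4
```

>>> servo_tool([
  [0, 0, 0.1, 0, 2],
  [0, 0, 0.2, 0, 2],
  [0, 0, 0.3, 0, 2],
  [0, 0, 0.3, 0, 2],
])

```text
clock: 22.95
eef_pos: [0.5041, -0.3109, 0.038]
eef_rot: [1.991, 2.428, 0.0]
wrist_force: [-0.4, 0.2, -3.8]
gripper_width: 0.0258
gripper_force: 108.5
```

>>> servo_tool([
  [0, 0, 0.1, 0, 2],
  [0, 0, 0.2, 0, 2],
  [0, 0, 0.25, 0, 2],
  [0, 0, 0.25, 0, 2],
])

```text
clock: 23.28
eef_pos: [0.5038, -0.311, 0.0356]
eef_rot: [1.992, 2.428, 0.0]
wrist_force: [-1.9, 0.2, 4.6]
gripper_width: 0.0257
gripper_force: 109.5
```

>>> servo_tool([
  [0, 0, -0.05, 0, 2],
  [0, 0, -0.05, 0, 3],
  [0, 0, -0.05, 0, 4],
  [0, 0, -0.05, 0, 5],
  [0, 0, -0.05, 0, 6],
  [0, 0, -0.05, 0, 7],
  [0, 0, -0.05, 0, 7],
  [0, 0, -0.05, 0, 7],
])

```text
clock: 23.95
eef_pos: [0.5035, -0.3106, 0.0352]
eef_rot: [-1.992, -2.429, -0.0]
wrist_force: [0.2, -0.7, -0.0]
gripper_width: 0.0702
gripper_force: 0.0
```

>>> servo_tool([
  [0, 0, -1, 0, 7],
  [0, 0, -3, 0, 7],
  [0, 0, -6, 0, 7],
  [0, 0, -9, 0, 7],
  [0, 0, -12, 0, 7],
  [0, 0, -15, 0, 7],
  [0, 0, -16, 0, 7],
  [0, 0, -16, 0, 7],
])

```text
clock: 24.62
eef_pos: [0.5055, -0.3118, 0.1994]
eef_rot: [1.988, 2.424, 0.001]
wrist_force: [0.8, -0.1, -0.5]
gripper_width: 0.0703
gripper_force: 0.0
```

>>> servo_tool([
  [-2, -1, 0, 0, 7],
  [-5, -2, 0, 0, 7],
  [-8, -4, 0, 0, 7],
  [-11, -6, 0, 0, 7],
  [-13, -7, 0, 0, 7],
  [-14, -7.5, 0, 0, 7],
  [-14, -7.5, 0, 0, 7],
  [-14, -7.5, 0, 0, 7],
])

```text
clock: 25.28
eef_pos: [0.457, -0.4618, 0.1939]
eef_rot: [-1.991, -2.427, -0.002]
wrist_force: [0.9, 0.2, -0.2]
gripper_width: 0.0698
gripper_force: 0.0
```

```bash
python3 -c "
from h import *
im,d=grab('top');cv2.imwrite('pics/t9.png',im[:,:,::-1])"; python3 bars.py; python3 meas.py
```

```text
vise pos [np.float64(-141.4), np.float64(-427.5)] world [ 0.4574 -0.4612  0.1943] toolx hd 101.32 t 25.3333 F [0.6 0.6 1. ] w 0.0703 j6 0.58
bar x -1 end -1 17 [72.  72.8 73.6 73.6] -0.019599871427298375
bar x -1 end 1 27 [73.5 74.3 74.9 75.4] -0.019260381068702027
bar x 1 end -1 19 [73.9 74.  74.4 75.6] 0.01707423583836381
bar x 1 end 1 24 [72.1 72.7 73.2 74.1] 0.017864612184199297
(512.2091064453125, -15.625049591064453, 48.841365814208984, 119.18758392333984, 11.37612247467041) [0.00252294 0.00023875 0.08761737]
yaw deg 11.376125 C [ 0.51220911 -0.01562505] z mid,L,R 0.08890591958812405 0.0888901044507063 0.08892173472554181
bar side 1 52 x -0.014168143550602471 y ext 0.062061947083669765 0.07672476637820617 z 0.058648355384830986
bar side -1 36 x 0.012524005953670796 y ext 0.0635924279687598 0.07428676642145093 z 0.0584232627767276
jaw 0.030058716401619973 0.054985718105521594 -0.05497306406574481 -0.38278105016787495 0.6415266825992778 0.07415234416840333
bed [array([-0.0850133 ,  0.08425744]), array([-0.09007858,  0.08911742])]
handle top [ 0.49961477 -0.30775617  0.11830124] [
[... 535 characters left out ...]
.846 0.046 0.038]
[119 121  42  43] [0.696 0.284 0.01 ] [0.796 0.369 0.088]
[369 132  33  28] [ 0.699 -0.348  0.01 ] [ 0.771 -0.265  0.035]
[405 165  30  25] [ 0.617 -0.402  0.01 ] [ 0.662 -0.356  0.122]
[369 184  16  15] [ 0.595 -0.287  0.011] [ 0.625 -0.258  0.083]
[231 191  89  97] [ 0.373 -0.121  0.01 ] [0.612 0.099 0.094]
[490 199  70  58] [ 0.42  -0.45   0.239] [ 0.522 -0.422  0.455]
[383 223  28  21] [ 0.478 -0.33   0.011] [ 0.523 -0.287  0.127]
[127 232  45  45] [0.406 0.246 0.01 ] [0.515 0.357 0.025]
[114 286  80  26] [0.319 0.191 0.011] [0.383 0.387 0.03 ]
[380 297  19  16] [ 0.31  -0.302  0.012] [ 0.343 -0.269  0.064]
[338 394  66  26] [ 0.3   -0.076  0.711] [ 0.312 -0.04   0.785]
```

View pics/t9.png

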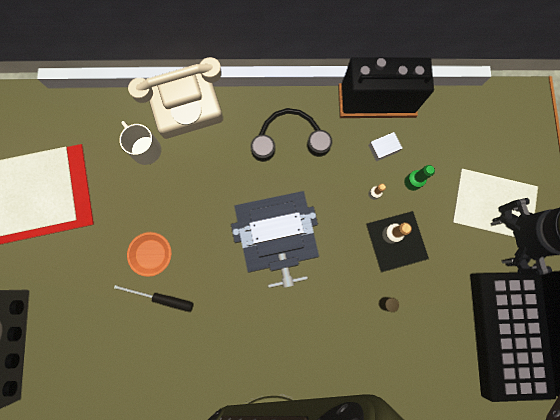

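The picture shows the block level at (277,229), with the parallels sticking out equally to (243,235) and (313,221). The mallet stands on its mat at (397,232), and everything else is where it was.

```bash
python3 -c "
from plant import *
print(hand_in())"
```

```text
the job is handed in; nothing more can be done
None
```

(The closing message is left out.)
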